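# Set the signal box on its slab

## Robot

A 7-joint arm with a two-finger parallel gripper is mounted at the origin on the work surface. World frame = base frame: x ahead of the robot, y to its left, z up, the work surface at z = 0. Lengths are in mm, angles in rad, forces in N, time in s.
With the tool pointing down it reaches from about 400 to 875 mm from the base axis. Payload 4.4 kg.
Tool frame: the origin (TCP) lies on the centre line of the jaws, within the pads' length; the fingertips stand 11 mm ahead of it and the grasp point (between the pads) lies 8 mm behind it (ctrl.tips_ahead is the distance from the TCP to the fingertips, in mm); z points along the fingers, y is the line along which they close (so a half turn about z gives the same grasp; the last joint's range is limited). The gripper opens to 85 mm and grips with 20 to 120 N. Pads are 22 mm wide; open, the fingers measure 114 mm over their backs; the gripper's body (76 mm by 85 mm) begins 54 mm behind the grasp point. The pads swing forward as they close: fully open they stand 13 mm farther back than shut.
Start: joints at [-0.066, 0.628, 0.038, 1.517, -0.027, 0.996, -0.02], TCP at [650.014, 0.027, 242.313] pointing down, gripper open.
Joint ranges: [-3.06, 3.06], [-0.37, 2.12], [-1.25, 1.32], [0.18, 2.47], [-1.1, 4.24], [0.23, 1.98], [-2.94, 2.94]. Speed limits (rad/s): [2.57, 2.57, 3.14, 3.14, 3.14, 3.14, 3.14].

## Interface

Orientations are given as [roll, pitch, yaw] about the fixed x, y, z axes, in that order (R = Rz(yaw) Ry(pitch) Rx(roll)).
In Python, from cell import ctrl, eyes, job gives the robot as it stands. The module is installed in compiled form; this text tells all that it offers.
- The arm moves only by the tool carry_out, never from a script. Its argument "moves" is a list of rows, each an object of numbers: "tx", "ty", "tz": the shift along the tool's x, y, z as a fraction of full scale; "twist": the turn about the tool's z as a fraction of full scale; "fingers": the opening, from 0 (shut) to 1 (fully open). In form: [{"tx": .., "ty": .., "tz": .., "twist": .., "fingers": ..}, ...]. A call has 1 to 12 rows; each row shifts and turns the commanded pose from where the row before left it, along the tool's axes as they then stand; what a row does not reach is not made up. Full scale, the value 1, is 0.3 m for a shift and pi rad for a turn. A row lasts 1/8 s, in which the tool goes at most 62.5 mm and 10.7 degrees, less where a joint would pass 70% of its speed; a pose out of reach is approached as far as the arm can. A call with a number of a shift or a turn outside -1 to 1 is refused whole. A call with a gripper value outside its range is refused whole. The fingers move at their own pace and stop on an object; the grip force is fixed at half the most. Time passes only in rows, so rows that do not move let the fingers close. It gives the time, the measured TCP pose, the force, the opening and the grip force at its end, in the units of the state.
- ctrl.read_state(): the state, without advancing time (a new reading comes with each control period).
- eyes.get_image(name): name is "scene" or "side" or "wrist"; returns a dict with "color" (480x640x3 uint8, blue, green, red), "fovy" (degrees; the focal length in pixels is half the picture's height over the tangent of half this angle, whatever the lens; pixels are square), "cx", "cy" (the principal point, pixels), "k1" (the pictures are not rectified: a ray, as slopes to the right and down, at radius r is drawn at 1 + k1 r^2 times it, then the intrinsics apply), "world_from_camera" (4x4, takes a point from camera to world coordinates). Camera axes: x right, y up, looking along -z (the intrinsics and any distortion apply to the point x, -y, -z); pixel columns grow to the right and rows downward; lengths in mm; the calibration is good to about 2 mm. A picture is of the moment at which its call begins. There is no depth.
- job.finish_job(): hands the job in; it is judged then, once.
The state is a dict: "clock": time; "qpos": joint angles; "qd": joint speeds; "tau": joint torques, N m; "eef_pos": TCP position; "tool_rot": TCP orientation; "force": force on the tool from outside, world axes, zero at the start; "torque": the same for the moment, N m; "width": finger opening in mm; "gripper_force": force on a finger pad.
Only numpy, scipy, OpenCV 4.12 (cv2) and the standard library are available. Lean on these libraries where they do the work, as an engineer would, in place of code of your own. Each camera call takes 0.05 s, during which the arm holds its last target. There are 200 camera calls.

## Task

On this model railway a lorry is standing on the concrete slab where the signal box belongs: park it squarely inside the white-lined bay in the yard, wheels down. Then set the signal box's brick lower storey on the slab, its brick block centred and square on it, and after that the glazed upper storey centred and square on the lower storey, both with their window fronts facing the track. Set everything down without dropping it and leave the other models where they are.

Things in the scene. Friction and masses are not known exactly. Their poses are not given: they have to be found in the camera images.
- lorry: cream and teal delivery lorry, 96 mm long (its x, cab to +x), 36 mm wide (y), 44 mm high, about 0.14 kg (mass varies by about a third); origin under its centre at the foot of the wheels. It is rigid, wheels do not turn. The box body, flat-sided 36 mm wide, lies from x = -48 to +14 mm and from 13 to 44 mm high; the cab is 34 mm wide and 36 mm high. It starts standing on the slab.
- bay: parking bay painted flat on the yard, dark grey, outlined in white, 130 mm (its x) by 62 mm (y), level with the ground z = 0; origin at its centre. The lorry fits along x, either way round.
- slab (a point): centre of the top face of the light grey concrete slab of the signal box, 72 mm (its x) by 164 mm (y), top 4 mm above the ground; its +x points at the track, whose near line's centre is 130 mm away. A fence 17 mm high runs along y 85 mm behind it (-x). Fixed.
- lower: lower storey of the signal box: a solid brick block 56 mm (its x) by 116 mm (y) by 50 mm high, flat on top, about 0.22 kg (mass varies by about a third); origin under the centre of the brick block. Three arched windows on its front (+x); a dark slot in the top deck 18 mm from the middle towards the front. Wooden outside steps 15 mm wide stand on its +y end (to y = 73 mm), with a white handrail to 60 mm high.
- lower_front (a point): point on the front face (+x side) of the lower storey, 28 mm ahead of its centre and 25 mm up
- upper: upper storey of the signal box: cream cabin 56 mm (its x) by 116 mm (y) with a flat underside; at 36 to 44 mm height a white gutter board 64 mm by 124 mm overhangs all round and is its widest part (hold it there, 64 mm across x); slate roof above with its ridge along y at 62 mm. Front (+x) all glazed, rear blank; a brick chimney to 78 mm height on the rear slope at x = -19, y = +30 mm. About 0.16 kg (mass varies by about a third); origin under its centre at the underside.
- upper_front (a point): point on the glazed front (+x side) of the upper storey, 28 mm ahead of its centre and 25 mm up
- track: fixed double track on ballast, running along its y; origin at the ground on the centre of the near line, rail tops 12 mm up, second line 75 mm further along +x with another coach on it
- coach: bystander: dark green coach with brown roof on the near line, 290 mm (its y) by 48 mm by 58 mm high; origin under its centre on the rail tops
- signal: fixed white semaphore signal post, 164 mm high, on a 26 mm foot; origin at its foot
- tower: fixed brick water tower beyond the +y end of the slab, 132 mm high: brick shaft 48 mm across, green tank 63 mm across from 90 mm up; origin at its foot
- hut: bystander: brown lineside hut with a tin roof, 42 mm (its x) by 52 mm (y) by 42 mm high with a stove pipe to 54 mm; origin under its centre
- chapel: bystander: cream chapel with slate roof, 80 mm (its x) by 128 mm (y), ridge at 102 mm, belfry at the -y end to 131 mm; origin under its centre
- bungalow: bystander: cream and pink bungalow with brown roofs, 70 mm (its x) by 140 mm (y) by 54 mm high; origin under its centre
- cottage: bystander: red cottage with grey-blue roof, 72 mm (its x) by 108 mm (y), 58 mm high, chimney to 72 mm; origin under its centre
- car: bystander: red saloon car 70 mm (its x) by 26 mm by 24 mm high; origin under its centre
- drums: bystander: pallet with three oil drums in a row, 66 mm (its x) by 28 mm by 31 mm high; origin under its centre
- sleepers: fixed low stack of dark sleepers, 80 mm (its x) by 28 mm by 15 mm high; origin under its centre
- coal: fixed row of low coal bins, 50 mm (its x) by 90 mm (y) by 20 mm high; origin under its centre
- tree: fixed tree 129 mm high, crown 60 mm across; origin at its foot
Things that resemble listed ones, but are neither listed nor needed, are in the scene too. There is more than one size of the lower; the one meant has the size given above.

How it is judged:
By the outcome, as a careful person would: the job done as asked, in the order asked, and still so for the second after the job is handed in, with the robot touching nothing.
It also fails if it takes over 72 s, if anything falls off the work surface, if the arm or the gripper's body presses on something with over 40 N, if the wrist force passes 120 N, or if a joint passes its speed limit or range.

## Working session

There is one attempt and no reset: what is moved stays moved. The work goes in short steps, Python scripts to look and compute and a tool call to move; the robot and the scene stay as the last step left them, time stands still between calls to the robot, and variables do not carry over. Pictures are saved under pics/ and viewed, at most 12 in all, crops included, and the job is handed in when it is done.

Besides the shell and the picture viewer there is one more tool, called after "Call:" by a JSON object that holds its "method" and its "body", one argument or row to a line. carry_out: Moves the arm, as the interface text tells. Its arguments: {"type":"object","properties":{"moves":{"type":"array","items":{"type":"object","properties":{"tx":{"type":"number","minimum":-1,"maximum":1},"ty":{"type":"number","minimum":-1,"maximum":1},"tz":{"type":"number","minimum":-1,"maximum":1},"twist":{"type":"number","minimum":-1,"maximum":1},"fingers":{"type":"number"}}}}},"required":["moves"]}

```bash
mkdir -p pics
cat > h.py <<'E'
import numpy as np, cv2
from cell import ctrl, eyes, job
def snap(n,f):
    d=eyes.get_image(n); cv2.imwrite(f'pics/{f}.png',d['color']); np.save(f'pics/{f}.npy',d,allow_pickle=True); return d
def load(f): return np.load(f'pics/{f}.npy',allow_pickle=True).item()
def K(d):
    f=240/np.tan(np.radians(d['fovy'])/2); return f
def ray(d,px):
    px=np.atleast_2d(np.array(px,float)); f=K(d); 
    p=(px-[d['cx'],d['cy']])/f; s=p.copy()
    for _ in range(30): s=p/(1+d['k1']*(s**2).sum(1,keepdims=True))
    T=d['world_from_camera']; v=np.c_[s[:,0],-s[:,1],-np.ones(len(s))]@T[:3,:3].T
    return T[:3,3],v
def at(d,px,z):
    o,v=ray(d,px); return (o+v*((z-o[2])/v[:,2])[:,None])[:,:2]
def proj(d,P):
    P=np.atleast_2d(np.array(P,float)); T=d['world_from_camera']; c=(P-T[:3,3])@T[:3,:3]
    s=np.c_[c[:,0],-c[:,1]]/-c[:,2:3]; s=s*(1+d['k1']*(s**2).sum(1,keepdims=True)); return s*K(d)+[d['cx'],d['cy']]
E
python3 - <<'E'
from h import *
for n in('scene','side','wrist'):
    d=snap(n,n+'0'); print(n,d['fovy'],d['cx'],d['cy'],d['k1'],d['world_from_camera'].round(2).tolist())
s=ctrl.read_state(); print(s)
E
```

```text
scene 56.42094219491385 317.9984553111292 241.1227654654837 -0.11586318744341628 [[0.67, -0.64, 0.37, 1083.18], [0.74, 0.58, -0.35, -497.46], [0.01, 0.5, 0.86, 1260.27], [0.0, 0.0, 0.0, 1.0]]
side 55.596704724490365 318.43860209206747 243.517381018404 -0.018470639103780565 [[0.84, 0.38, -0.4, 69.44], [-0.54, 0.58, -0.6, -752.14], [0.0, 0.72, 0.69, 907.45], [0.0, 0.0, 0.0, 1.0]]
wrist 61.5000526309418 322.21731011170186 243.79361837828384 0.028954174267563398 [[1.0, 0.0, 0.0, 649.17], [-0.0, 0.96, 0.29, 75.77], [-0.0, -0.29, 0.96, 372.65], [0.0, 0.0, 0.0, 1.0]]
{'clock': 0.15, 'qpos': array([-0.06581429,  0.62913499,  0.03842545,  1.51811157, -0.02698979,
        0.99631108, -0.02000924]), 'qd': array([ 0.0017505 , -0.00269188,  0.00126632, -0.00332326,  0.00219475,
       -0.00037609,  0.00244827]), 'tau': array([ 2.19518879e-03, -5.63800478e+01,  1.22790758e+00, -1.93650573e+01,
        1.11919764e-02,  7.40401709e-03, -1.44664841e-05]), 'eef_pos': array([6.49551153e+02, 5.30937478e-02, 2.41607605e+02]), 'tool_rot': array([-3.14014470e+00,  1.50785374e-06,  1.57082610e+00]), 'force': array([-0.06869197, -0.86989517,  0.82733768]), 'torque': array([ 0.01220957, -0.01011749, -0.05101884]), 'gripper_force': 0.0, 'width': 85.07016860664754}
```

View pics/scene0.png

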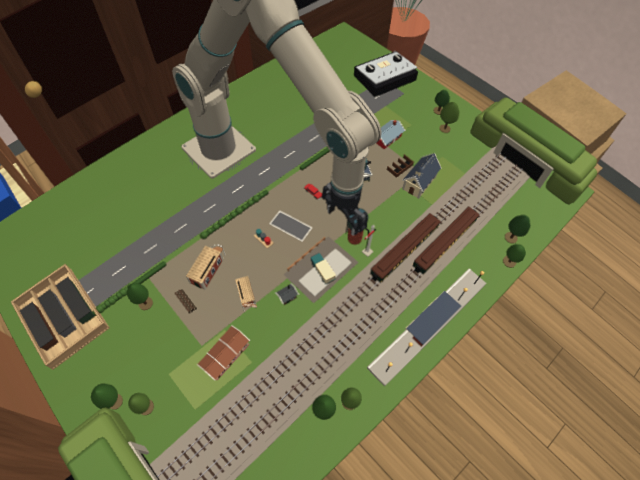

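View pics/side0.png

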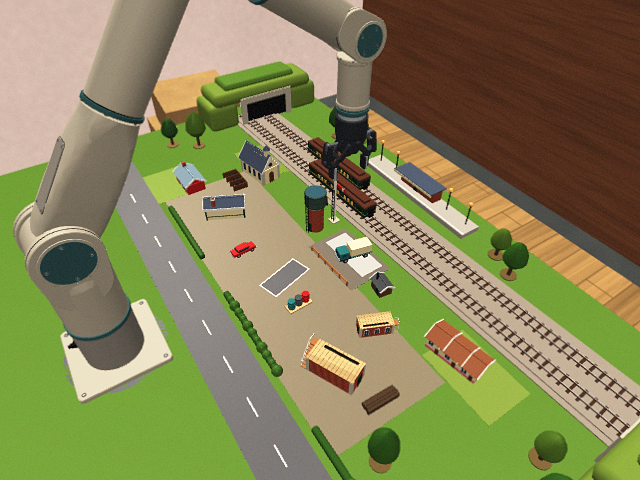

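The scene view shows the slab and lorry near (325,268), the bay near (291,225) and two lowers at (205,266) and (245,291). The side view shows the same lowers at (333,362) and (377,324), and the upper at (223,205). I'll zoom in next.

Run:
```python
from h import *
a=load('side0')['color'][180:405,165:465]
cv2.imwrite('pics/s_crop.png',cv2.resize(a,(800,600),interpolation=cv2.INTER_CUBIC))
```

```text
(no output)
```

View pics/s_crop.png

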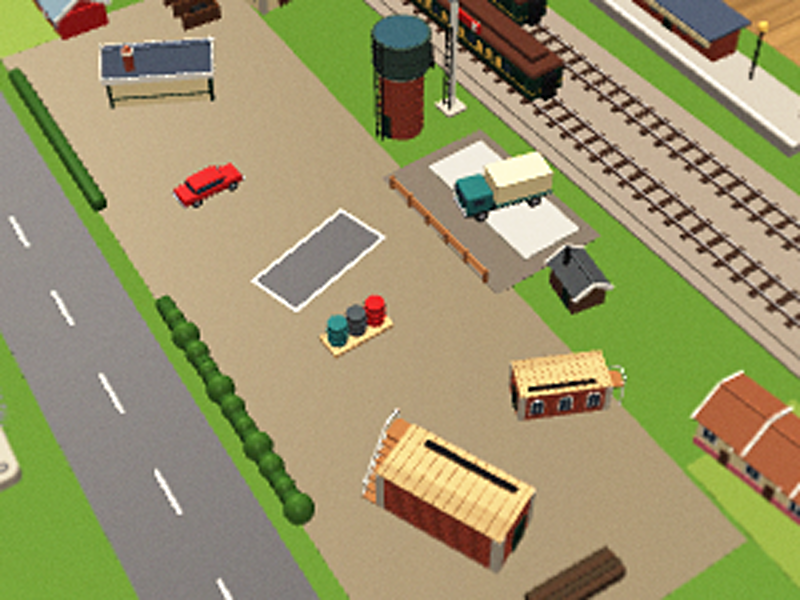

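The crop shows the upper, chimney to the rear, at (157,65), the bay at (318,260), the lorry at (505,187), cab lower-left, and the fence in front. The large lower is at (455,490) and the small one at (562,375).

Run:
```python
from h import *
d=load('side0')
c=lambda L:np.array(L)*.375+[165,180]
def show(n,L,z):
    P=at(d,c(L),z); print(n,P.round(0).tolist(),'mean',P.mean(0).round(0),'edges',np.linalg.norm(P-np.roll(P,-1,0),axis=1).round(0),'ang',np.degrees(np.arctan2(*(P-np.roll(P,-1,0)).T[::-1])).round(0))
show('big',[(412,418),(535,487),(497,545),(380,475)],50)
show('small',[(511,363),(604,350),(612,384),(517,393)],40)
show('bay',[(342,209),(384,237),(296,310),(252,281)],0)
show('slab',[(430,163),(480,140),(578,228),(528,258)],4)
show('uppergutter',[(100,42),(213,39),(213,72),(102,81)],44)
show('lorrybox',[(480,162),(541,154),(552,172),(495,181)],44)
show('fence/tower/hut/car/drums/signal',[(392,180),(488,278),(405,130),(580,300),(208,192),(357,335),(450,110)],0)
```

```text
big [[396.0, -258.0], [443.0, -368.0], [388.0, -392.0], [345.0, -290.0]] mean [ 393. -327.] edges [119.  61. 110.  61.] ang [ 113.   24.  -67. -148.]
small [[506.0, -252.0], [584.0, -285.0], [566.0, -318.0], [491.0, -281.0]] mean [ 537. -284.] edges [85. 37. 84. 32.] ang [ 157.   61.  -26. -117.]
bay [[496.0, 28.0], [512.0, -30.0], [389.0, -65.0], [371.0, -9.0]] mean [442. -19.] edges [ 60. 127.  59. 131.] ang [ 105.   16.  -72. -163.]
slab [[610.0, 33.0], [677.0, 33.0], [683.0, -130.0], [615.0, -135.0]] mean [646. -50.] edges [ 67. 164.  68. 168.] ang [-179.   92.    4.  -88.]
uppergutter [[378.0, 373.0], [491.0, 307.0], [464.0, 253.0], [353.0, 306.0]] mean [421. 310.] edges [130.  61. 123.  72.] ang [ 150.   64.  -25. -111.]
lorrybox [[630.0, -29.0], [691.0, -53.0], [684.0, -81.0], [627.0, -60.0]] mean [658. -56.] edges [65. 29. 61. 31.] ang [158.  76. -20. -96.]
fence/tower/hut/car/drums/signal [[563.0, 36.0], [569.0, -132.0], [618.0, 96.0], [627.0, -204.0], [390.0, 126.0], [423.0, -123.0], [680.0, 97.0]] mean [553. -15.] edges [169. 234. 300. 407. 252. 338. 131.] ang [  92. -102.   92.  -54.   98. -139.   27.]
```

View pics/wrist0.png

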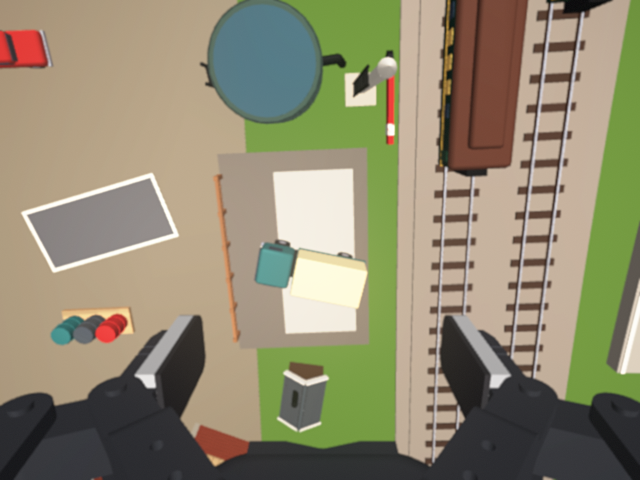

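The wrist view is clear. The slab is at (315,250), the lorry's box roof at (328,279), its cab at (275,265) to the left, and the bay at (100,222). I'll fit rectangles by colour.

```bash
cat >> h.py <<'E'
def comp(m,seed):
    n,l=cv2.connectedComponents(m.astype(np.uint8)); 
    ys,xs=np.nonzero(l); i=np.argmin((xs-seed[0])**2+(ys-seed[1])**2)
    return (l==l[ys[i],xs[i]]).astype(np.uint8)
def rect(d,m,z):
    c=max(cv2.findContours(m,cv2.RETR_EXTERNAL,cv2.CHAIN_APPROX_NONE)[0],key=len)[:,0,:]
    P=at(d,c,z).astype(np.float32); (x,y),(w,h),a=cv2.minAreaRect(P)
    if w<h: w,h,a=h,w,a+90
    return round(x,1),round(y,1),round(w,1),round(h,1),round((a+90)%180-90,1)  # long axis angle deg
def go(x,y,z,yaw):
    s=ctrl.read_state(); e=np.array(s['eef_pos']); t=np.degrees(s['tool_rot'][2]); r=np.radians(t)
    v=np.array([x,y,z])-e; tx=v@[np.cos(r),np.sin(r),0]; ty=v@[np.sin(r),-np.cos(r),0]; dw=(yaw-t+90)%180-90
    print('yaw',t.round(2),'total tx %.4f ty %.4f tz %.4f twist %.4f'%(tx/300,ty/300,-v[2]/300,-dw/180),'mm',v.round(1),'dyaw',round(dw,2))
E
python3 - <<'E'
from h import *
d=load('wrist0'); im=d['color'].astype(int); b,g,r=im[...,0],im[...,1],im[...,2]
hsv=cv2.cvtColor(d['color'],cv2.COLOR_BGR2HSV).astype(int); H,S,V=hsv[...,0],hsv[...,1],hsv[...,2]
for p in [(328,279),(275,265),(310,210),(100,222),(240,170),(90,192),(30,100)]: print(p,hsv[p[1],p[0]])
box=comp((H>20)&(H<36)&(S>40)&(V>150),(328,275)); print('lorry box',rect(d,box,44))
cab=comp((H>80)&(H<100)&(S>80),(275,265)); print('cab',rect(d,cab,36))
w=(S<25)&(V>190); print('slab px',rect(d,comp(w,(310,210)),4))
gy=comp((S<40)&(V<120),(100,222)); print('bay inner',rect(d,gy,0))
print('bay white',rect(d,comp((S<40)&(V>170),(152,177)),0))
E
```

```text
(328, 279) [ 28  31 254]
(275, 265) [ 87  97 160]
(310, 210) [ 19  18 245]
(100, 222) [  4  13 141]
(240, 170) [ 15  50 168]
(90, 192) [ 23   8 254]
(30, 100) [ 18  68 173]
lorry box (653.6, -34.5, 176.2, 69.0, -88.2)
cab (605.8, -47.9, 36.9, 27.7, 77.5)
slab px (641.5, -8.7, 80.9, 70.8, -87.8)
bay inner (409.6, -129.0, 37.9, 19.9, 52.7)
bay white (439.9, -19.0, 131.3, 63.2, 16.4)
```

Run:
```python
from h import *
d=load('wrist0')
hsv=cv2.cvtColor(cv2.medianBlur(d['color'],3),cv2.COLOR_BGR2HSV).astype(int); H,S,V=hsv[...,0],hsv[...,1],hsv[...,2]
box=comp(((H>23)&(H<36)&(S>25)&(V>225)),(328,275)); print('lorry box',rect(d,box,44),box.sum())
print(np.array(cv2.boxPoints(cv2.minAreaRect(cv2.findNonZero(box)))).round())
gy=comp((S<40)&(V<165),(100,222)); print('bay inner',rect(d,gy,0))
w=((S<25)&(V>200)&(box==0)).astype(np.uint8)
for s in[(310,200),(320,320)]:
  m=comp(w,s);print(rect(d,m,4)); print(at(d,cv2.boxPoints(cv2.minAreaRect(cv2.findNonZero(m))),4).round(1).tolist())
```

```text
lorry box (653.2, -60.6, 63.5, 37.1, -12.9) 2710
[[288. 294.]
 [296. 255.]
 [367. 270.]
 [359. 309.]]
bay inner (439.8, -18.8, 121.7, 53.7, 16.5)
(641.5, -8.7, 80.9, 70.8, -87.8)
[[605.1, 31.5], [675.4, 32.6], [678.4, -47.8], [603.5, -49.1]]
(645.4, -103.7, 70.1, 53.9, 2.3)
[[609.7, -78.1], [678.9, -75.4], [681.9, -129.1], [610.0, -132.0]]
```

Call:
{"method": "carry_out", "body": {
  "moves": [
    {"tx": -0.064, "ty": -0.01, "tz": 0.1, "fingers": 1},
    {"tx": -0.064, "ty": -0.01, "tz": 0.15, "fingers": 1},
    {"tx": -0.064, "ty": -0.01, "tz": 0.1, "fingers": 1},
    {"twist": -0.048, "fingers": 1},
    {"twist": -0.048, "fingers": 1},
    {"twist": -0.048, "fingers": 1},
    {"twist": -0.048, "fingers": 1},
    {"twist": -0.048, "fingers": 1},
    {"twist": -0.048, "fingers": 1},
    {"twist": -0.048, "fingers": 1},
    {"twist": -0.048, "fingers": 1},
    {"twist": -0.044, "fingers": 1}
  ]
}}

```text
validation failed for argument at $.mo...
```

Run:
```python
from h import *
print(ctrl.tips_ahead); d=snap('wrist','w1'); print(ctrl.read_state()['eef_pos'],ctrl.read_state()['qpos'].round(2))
hsv=cv2.cvtColor(cv2.medianBlur(d['color'],3),cv2.COLOR_BGR2HSV).astype(int); H,S,V=hsv[...,0],hsv[...,1],hsv[...,2]
s=proj(d,[[653,-60,44]])[0]; print(s)
box=comp(((H>23)&(H<36)&(S>25)&(V>225)),s); print('lorry box',rect(d,box,44),box.sum())
go(640.5,-57.7,24,167.1)
```

```text
11.0
[6.49670351e+02 2.24023038e-02 2.41713896e+02] [-0.07  0.63  0.04  1.52 -0.03  1.   -0.02]
[326.84615753 281.64751474]
lorry box (653.3, -60.6, 63.6, 37.2, -12.9) 2711
yaw 90.0 total tx -0.1924 ty -0.0306 tz 0.7257 twist -0.4283 mm [  -9.2  -57.7 -217.7] dyaw 77.1
```

Call:
{"method": "carry_out", "body": {
  "moves": [
    {"tx": -0.064, "ty": -0.01, "tz": 0.1, "twist": 0.0, "fingers": 1.0},
    {"tx": -0.064, "ty": -0.01, "tz": 0.15, "twist": 0.0, "fingers": 1.0},
    {"tx": -0.064, "ty": -0.01, "tz": 0.1, "twist": 0.0, "fingers": 1.0},
    {"tx": 0.0, "ty": 0.0, "tz": 0.0, "twist": -0.048, "fingers": 1.0},
    {"tx": 0.0, "ty": 0.0, "tz": 0.0, "twist": -0.048, "fingers": 1.0},
    {"tx": 0.0, "ty": 0.0, "tz": 0.0, "twist": -0.048, "fingers": 1.0},
    {"tx": 0.0, "ty": 0.0, "tz": 0.0, "twist": -0.048, "fingers": 1.0},
    {"tx": 0.0, "ty": 0.0, "tz": 0.0, "twist": -0.048, "fingers": 1.0},
    {"tx": 0.0, "ty": 0.0, "tz": 0.0, "twist": -0.048, "fingers": 1.0},
    {"tx": 0.0, "ty": 0.0, "tz": 0.0, "twist": -0.048, "fingers": 1.0},
    {"tx": 0.0, "ty": 0.0, "tz": 0.0, "twist": -0.048, "fingers": 1.0},
    {"tx": 0.0, "ty": 0.0, "tz": 0.0, "twist": -0.044, "fingers": 1.0}
  ]
}}

```text
clock: 1.7
eef_pos: [640.8, -57.8, 137.1]
tool_rot: [-3.141, -0.0, 2.92]
force: [-1.1, 0.4, -0.3]
width: 85.4
gripper_force: 0.0
```

```bash
cat > lb.py <<'E'
from h import *
import sys
d=snap('wrist',sys.argv[1]); print(ctrl.read_state()['eef_pos'],ctrl.read_state()['qpos'].round(2))
hsv=cv2.cvtColor(cv2.medianBlur(d['color'],3),cv2.COLOR_BGR2HSV).astype(int); H,S,V=hsv[...,0],hsv[...,1],hsv[...,2]
s=proj(d,[[653,-60,44]])[0]; print(s)
box=comp(((H>23)&(H<36)&(S>25)&(V>225)),s); print('lorry box',rect(d,box,44),box.sum())
go(640.5,-57.7,24,167.1)
E
python3 lb.py w2
```

```text
[640.82633589 -57.91400521 137.00695321] [ 0.25  0.76 -0.35  1.62  0.33  0.82  1.12]
[322.00214978 274.10995081]
lorry box (655.0, -61.1, 62.1, 35.8, -11.6) 5747
yaw 167.5 total tx 0.0012 ty 0.0005 tz 0.3767 twist 0.0022 mm [  -0.3    0.2 -113. ] dyaw -0.4
```

Call:
{"method": "carry_out", "body": {
  "moves": [
    {"tz": 0.13, "tx": -0.003, "ty": 0.002, "twist": 0.0, "fingers": 1.0},
    {"tz": 0.13, "tx": 0.0, "ty": 0.0, "twist": 0.0, "fingers": 1.0},
    {"tz": 0.08, "tx": 0.0, "ty": 0.0, "twist": 0.0, "fingers": 1.0},
    {"tz": 0.037, "tx": 0.0, "ty": 0.0, "twist": 0.0, "fingers": 1.0},
    {"tz": 0.0, "tx": 0.0, "ty": 0.0, "twist": 0.0, "fingers": 0.0},
    {"tz": 0.0, "tx": 0.0, "ty": 0.0, "twist": 0.0, "fingers": 0.0},
    {"tz": 0.0, "tx": 0.0, "ty": 0.0, "twist": 0.0, "fingers": 0.0},
    {"tz": 0.0, "tx": 0.0, "ty": 0.0, "twist": 0.0, "fingers": 0.0},
    {"tz": 0.0, "tx": 0.0, "ty": 0.0, "twist": 0.0, "fingers": 0.0},
    {"tz": 0.0, "tx": 0.0, "ty": 0.0, "twist": 0.0, "fingers": 0.0}
  ]
}}

```text
clock: 3.0
eef_pos: [643.1, -57.3, 25.6]
tool_rot: [3.141, 0.002, 2.915]
force: [-0.5, 0.6, 6.4]
width: 35.3
gripper_force: 59.8
```

Call:
{"method": "carry_out", "body": {
  "moves": [
    {"tz": -0.05, "tx": 0.0, "ty": 0.0, "twist": 0.0, "fingers": 0.0},
    {"tz": -0.15, "tx": 0.0, "ty": 0.0, "twist": 0.0, "fingers": 0.0},
    {"tz": 0.0, "tx": 0.12, "ty": -0.004, "twist": 0.0, "fingers": 0.0},
    {"tz": 0.0, "tx": 0.15, "ty": -0.004, "twist": 0.0, "fingers": 0.0},
    {"tz": 0.0, "tx": 0.15, "ty": -0.004, "twist": 0.0, "fingers": 0.0},
    {"tz": 0.0, "tx": 0.15, "ty": -0.004, "twist": 0.0, "fingers": 0.0},
    {"tz": 0.0, "tx": 0.103, "ty": -0.003, "twist": 0.0, "fingers": 0.0},
    {"tz": 0.0, "tx": 0.0, "ty": 0.0, "twist": -0.041, "fingers": 0.0},
    {"tz": 0.0, "tx": 0.0, "ty": 0.0, "twist": -0.041, "fingers": 0.0},
    {"tz": 0.0, "tx": 0.0, "ty": 0.0, "twist": -0.041, "fingers": 0.0},
    {"tz": 0.0, "tx": 0.0, "ty": 0.0, "twist": -0.041, "fingers": 0.0},
    {"tz": 0.0, "tx": 0.0, "ty": 0.0, "twist": 0.0, "fingers": 0.0}
  ]
}}

```text
clock: 4.5
eef_pos: [444.2, -17.6, 84.7]
tool_rot: [-3.142, 0.001, -2.854]
force: [-0.5, -0.5, -1.3]
width: 35.0
gripper_force: 60.1
```

Run:
```python
from h import *
d=snap('wrist','w3'); s=ctrl.read_state(); print(s['eef_pos'],s['force'],s['width'],s['tool_rot'])
go(445.0,-17.4,22,196.45)
hsv=cv2.cvtColor(cv2.medianBlur(d['color'],3),cv2.COLOR_BGR2HSV).astype(int); H,S,V=hsv[...,0],hsv[...,1],hsv[...,2]
z=44+s['eef_pos'][2]-21.6; p=proj(d,[[455,-14,z]])[0]
box=comp(((H>20)&(H<36)&(S>25)&(V>215)),p); print('lorry box',p,rect(d,box,z),box.sum())
```

```text
[444.1509145  -17.53767349  84.60459803] [ 0.31133787 -0.8371024  -1.66593232] 35.39218808037623 [-3.14150677e+00  5.79153261e-04 -2.85517207e+00]
yaw -163.59 total tx -0.0028 ty -0.0004 tz 0.2087 twist -0.0002 mm [  0.8   0.1 -62.6] dyaw 0.04
lorry box [321.16735683 402.67523055] (448.6, -15.2, 47.7, 34.6, 16.6) 13822
```

View pics/w3.png

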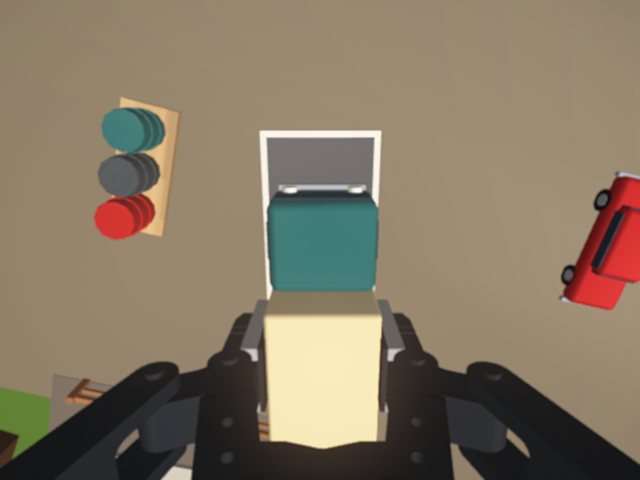

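The lorry is held square over the bay, the roof's front edge is at (322,292), and the bay outline runs (262..380,133). I'm lowering it.

Call:
{"method": "carry_out", "body": {
  "moves": [
    {"tz": 0.1, "tx": -0.003, "ty": 0.0, "twist": 0.0, "fingers": 0.0},
    {"tz": 0.08, "tx": 0.0, "ty": 0.0, "twist": 0.0, "fingers": 0.0},
    {"tz": 0.018, "tx": 0.0, "ty": 0.0, "twist": 0.0, "fingers": 0.0},
    {"tz": 0.007, "tx": 0.0, "ty": 0.0, "twist": 0.0, "fingers": 0.0},
    {"tz": 0.0, "tx": 0.0, "ty": 0.0, "twist": 0.0, "fingers": 0.0}
  ]
}}

```text
clock: 5.18
eef_pos: [445.1, -17.2, 22.9]
tool_rot: [-3.142, 0.0, -2.853]
force: [0.5, -0.4, -1.2]
width: 35.2
gripper_force: 60.2
```

Call:
{"method": "carry_out", "body": {
  "moves": [
    {"tz": 0.002, "tx": 0.0, "ty": 0.0, "twist": 0.0, "fingers": 0.0},
    {"tz": 0.002, "tx": 0.0, "ty": 0.0, "twist": 0.0, "fingers": 0.0},
    {"tz": 0.0, "tx": 0.0, "ty": 0.0, "twist": 0.0, "fingers": 0.0}
  ]
}}

```text
clock: 5.55
eef_pos: [445.0, -17.3, 21.7]
tool_rot: [-3.141, 0.0, -2.853]
force: [-0.3, -0.7, -0.6]
width: 35.3
gripper_force: 60.2
```

Call:
{"method": "carry_out", "body": {
  "moves": [
    {"tz": 0.002, "tx": 0.0, "ty": 0.0, "twist": 0.0, "fingers": 0.0},
    {"tz": 0.002, "tx": 0.0, "ty": 0.0, "twist": 0.0, "fingers": 0.0},
    {"tz": 0.0, "tx": 0.0, "ty": 0.0, "twist": 0.0, "fingers": 0.0}
  ]
}}

```text
clock: 5.92
eef_pos: [445.0, -17.3, 21.5]
tool_rot: [-3.141, 0.001, -2.853]
force: [-1.5, 0.5, 15.0]
width: 35.4
gripper_force: 62.6
```

Call:
{"method": "carry_out", "body": {
  "moves": [
    {"tz": 0.0, "tx": 0.0, "ty": 0.0, "twist": 0.0, "fingers": 1.0},
    {"tz": 0.0, "tx": 0.0, "ty": 0.0, "twist": 0.0, "fingers": 1.0},
    {"tz": 0.0, "tx": 0.0, "ty": 0.0, "twist": 0.0, "fingers": 1.0},
    {"tz": 0.0, "tx": 0.0, "ty": 0.0, "twist": 0.0, "fingers": 1.0},
    {"tz": -0.05, "tx": 0.0, "ty": 0.0, "twist": 0.0, "fingers": 1.0},
    {"tz": -0.15, "tx": 0.0, "ty": 0.0, "twist": 0.0, "fingers": 1.0},
    {"tz": -0.2, "tx": 0.0, "ty": 0.0, "twist": 0.0, "fingers": 1.0},
    {"tz": -0.2, "tx": 0.0, "ty": 0.0, "twist": 0.0, "fingers": 1.0},
    {"tz": 0.0, "tx": 0.0, "ty": 0.0, "twist": 0.0, "fingers": 1.0}
  ]
}}

```text
clock: 7.05
eef_pos: [447.4, -17.1, 203.9]
tool_rot: [-3.139, 0.008, -2.854]
force: [1.3, 0.3, -1.2]
width: 85.3
gripper_force: 0.0
```

Run:
```python
from h import *
d=snap('wrist','w4'); s=ctrl.read_state(); print(s['eef_pos'],s['force'])
hsv=cv2.cvtColor(cv2.medianBlur(d['color'],3),cv2.COLOR_BGR2HSV).astype(int); H,S,V=hsv[...,0],hsv[...,1],hsv[...,2]
p=proj(d,[[456,-14,44]])[0]
box=comp(((H>20)&(H<36)&(S>25)&(V>215)),p); print('lorry box',p,rect(d,box,44),box.sum())
cab=comp((H>80)&(H<100)&(S>80),proj(d,[[410,-28,36]])[0]); print('cab',rect(d,cab,36))
print('bay white',rect(d,comp((S<40)&(V>170),proj(d,[[380,-8,0]])[0]),0))
# where lower should be seen: print go to viewpoint
go(393,-327,200,113.5)
```

```text
[445.91631701 -17.65846822 201.91392721] [-0.18370667  0.16360621 -0.45873012]
lorry box [322.42435563 235.15948894] (454.7, -9.0, 61.7, 44.0, 15.5) 3746
cab (408.6, -27.1, 31.3, 29.0, -72.5)
bay white (439.9, -19.2, 130.1, 63.0, 16.4)
yaw -163.51 total tx 0.4618 ty -0.9387 tz 0.0064 twist 0.4610 mm [ -52.9 -309.3   -1.9] dyaw -82.99
```

Call:
{"method": "carry_out", "body": {
  "moves": [
    {"tz": 0.0, "tx": 0.077, "ty": -0.156, "twist": 0.0, "fingers": 1.0},
    {"tz": 0.0, "tx": 0.077, "ty": -0.156, "twist": 0.0, "fingers": 1.0},
    {"tz": 0.0, "tx": 0.077, "ty": -0.156, "twist": 0.0, "fingers": 1.0},
    {"tz": 0.0, "tx": 0.077, "ty": -0.156, "twist": 0.0, "fingers": 1.0},
    {"tz": 0.0, "tx": 0.077, "ty": -0.156, "twist": 0.0, "fingers": 1.0},
    {"tz": 0.0, "tx": 0.077, "ty": -0.156, "twist": 0.0, "fingers": 1.0}
  ]
}}

```text
clock: 7.85
eef_pos: [390.6, -327.0, 198.6]
tool_rot: [3.139, -0.002, -2.852]
force: [0.4, -0.3, -1.3]
width: 85.6
gripper_force: 0.0
```

Call:
{"method": "carry_out", "body": {
  "moves": [
    {"tz": 0.0, "tx": 0.0, "ty": 0.0, "twist": 0.051, "fingers": 1.0},
    {"tz": 0.0, "tx": 0.0, "ty": 0.0, "twist": 0.051, "fingers": 1.0},
    {"tz": 0.0, "tx": 0.0, "ty": 0.0, "twist": 0.051, "fingers": 1.0},
    {"tz": 0.0, "tx": 0.0, "ty": 0.0, "twist": 0.051, "fingers": 1.0},
    {"tz": 0.0, "tx": 0.0, "ty": 0.0, "twist": 0.051, "fingers": 1.0},
    {"tz": 0.0, "tx": 0.0, "ty": 0.0, "twist": 0.051, "fingers": 1.0},
    {"tz": 0.0, "tx": 0.0, "ty": 0.0, "twist": 0.051, "fingers": 1.0},
    {"tz": 0.0, "tx": 0.0, "ty": 0.0, "twist": 0.051, "fingers": 1.0},
    {"tz": 0.0, "tx": 0.0, "ty": 0.0, "twist": 0.051, "fingers": 1.0},
    {"tz": 0.0, "tx": 0.0, "ty": 0.0, "twist": 0.0, "fingers": 1.0}
  ]
}}

```text
clock: 9.1
eef_pos: [391.2, -325.3, 198.9]
tool_rot: [-3.139, -0.002, 1.991]
force: [0.8, -0.2, 0.0]
width: 85.3
gripper_force: 0.0
```

Run:
```python
from h import *
d=snap('wrist','w5'); s=ctrl.read_state(); print(s['eef_pos'],s['tool_rot'],s['qpos'].round(2))
```

```text
[ 391.34119541 -325.28040609  199.06655935] [-3.13973585e+00 -2.03436245e-03  1.99211020e+00] [ 0.86  0.5  -0.31  1.95  0.23  0.73  0.83]
```

View pics/w5.png

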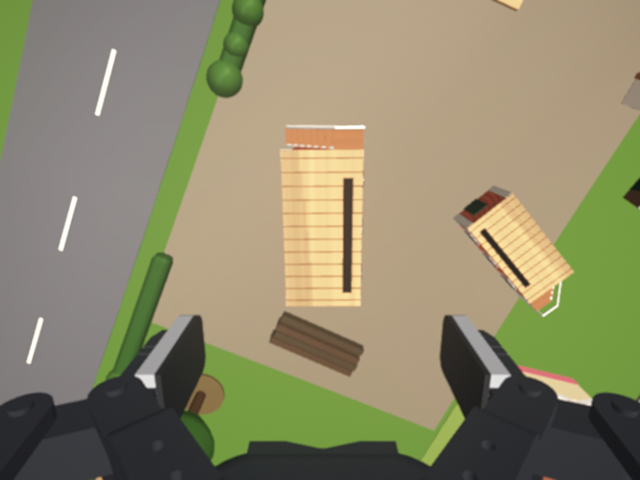

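The lower's deck is the quad (281,150), (364,150), (361,306), (287,306). Its steps are at the top, at (325,138), and the slot is on the right at (348,235), so the front faces right (+tool y).

```bash
cat > lo.py <<'E'
from h import *
def deck(d,seed,z=50):
    hsv=cv2.cvtColor(cv2.medianBlur(d['color'],3),cv2.COLOR_BGR2HSV).astype(int); H,S,V=hsv[...,0],hsv[...,1],hsv[...,2]
    m=comp((H>=13)&(H<26)&(S>70)&(V>200),seed); return rect(d,m,z), m
E
python3 - <<'E'
from lo import *
d=load('w5'); im=cv2.cvtColor(d['color'],cv2.COLOR_BGR2HSV)
for p in [(300,200),(325,225),(355,200),(310,135),(250,200),(355,300)]: print(p,im[p[1],p[0]])
r,m=deck(d,(320,200)); print(r); ys,xs=np.nonzero(m);print(xs.min(),xs.max(),ys.min(),ys.max())
P=at(d,[(281,150),(364,150),(361,306),(287,306)],50); print(P.round(1),P.mean(0), np.degrees(np.arctan2(*(P[0]-P[3])[::-1])),np.degrees(np.arctan2(*(P[1]-P[2])[::-1])))
print('obst',at(d,[(205,395),(500,195),(455,215)],40).round())
go(r[0],r[1],30,r[4])
E
```

```text
(300, 200) [ 16 114 210]
(325, 225) [ 18 106 236]
(355, 200) [ 18 105 235]
(310, 135) [ 13 137 212]
(250, 200) [ 18  65 187]
(355, 300) [ 19 104 236]
(388.7, -320.5, 129.9, 57.5, -65.6)
280 364 129 306
[[ 342.4 -285.2]
 [ 393.7 -262.3]
 [ 442.  -367.7]
 [ 390.6 -390.6]] [ 392.19217866 -326.43104373] 114.54813099014062 114.62476531277616
obst [[ 360. -499.]
 [ 498. -251.]
 [ 476. -277.]]
yaw 114.14 total tx 0.0181 ty -0.0015 tz 0.5636 twist -0.0014 mm [  -2.6    4.8 -169.1] dyaw 0.26
```

Call:
{"method": "carry_out", "body": {
  "moves": [
    {"tz": 0.15, "tx": -0.005, "ty": 0.001, "twist": -0.002, "fingers": 1.0},
    {"tz": 0.15, "tx": 0.0, "ty": 0.0, "twist": 0.0, "fingers": 1.0},
    {"tz": 0.15, "tx": 0.0, "ty": 0.0, "twist": 0.0, "fingers": 1.0},
    {"tz": 0.09, "tx": 0.0, "ty": 0.0, "twist": 0.0, "fingers": 1.0},
    {"tz": 0.043, "tx": 0.0, "ty": 0.0, "twist": 0.0, "fingers": 1.0},
    {"tz": 0.0, "tx": 0.0, "ty": 0.0, "twist": 0.0, "fingers": 1.0},
    {"tz": 0.0, "tx": 0.0, "ty": 0.0, "twist": 0.0, "fingers": 0.0},
    {"tz": 0.0, "tx": 0.0, "ty": 0.0, "twist": 0.0, "fingers": 0.0},
    {"tz": 0.0, "tx": 0.0, "ty": 0.0, "twist": 0.0, "fingers": 0.0},
    {"tz": 0.0, "tx": 0.0, "ty": 0.0, "twist": 0.0, "fingers": 0.0},
    {"tz": 0.0, "tx": 0.0, "ty": 0.0, "twist": 0.0, "fingers": 0.0},
    {"tz": 0.0, "tx": 0.0, "ty": 0.0, "twist": 0.0, "fingers": 0.0}
  ]
}}

```text
clock: 10.65
eef_pos: [393.4, -327.8, 26.7]
tool_rot: [3.141, 0.002, 1.995]
force: [-0.2, 0.8, 6.4]
width: 55.0
gripper_force: 64.8
```

Call:
{"method": "carry_out", "body": {
  "moves": [
    {"tz": -0.03, "tx": 0.0, "ty": 0.0, "twist": 0.0, "fingers": 0.0},
    {"tz": -0.12, "tx": 0.0, "ty": 0.0, "twist": 0.0, "fingers": 0.0},
    {"tz": -0.15, "tx": 0.0, "ty": 0.0, "twist": 0.0, "fingers": 0.0},
    {"tz": 0.0, "tx": 0.0, "ty": 0.0, "twist": 0.0, "fingers": 0.0}
  ]
}}

```text
clock: 11.15
eef_pos: [394.8, -328.5, 118.7]
tool_rot: [3.138, 0.006, 1.995]
force: [0.6, -0.3, -2.9]
width: 55.3
gripper_force: 65.0
```

Run:
```python
from lo import *
print(ctrl.read_state()['eef_pos'],ctrl.read_state()['force'],ctrl.read_state()['width'])
for n in ('scene','side'):
    d=snap(n,n+'1'); hsv=cv2.cvtColor(d['color'],cv2.COLOR_BGR2HSV).astype(int); S,V=hsv[...,1],hsv[...,2]
    p=proj(d,[[643,-20,4]])[0].round().astype(int); print(p,hsv[p[1],p[0]])
    big=cv2.resize(d['color'],None,fx=4,fy=4,interpolation=cv2.INTER_CUBIC); h=cv2.cvtColor(big,cv2.COLOR_BGR2HSV)
    m=comp((h[...,1]<35)&(h[...,2]>195),p*4)
    c=max(cv2.findContours(m,cv2.RETR_EXTERNAL,cv2.CHAIN_APPROX_NONE)[0],key=len)[:,0,:]
    P=at(d,(c+.5)/4-.5,4).astype(np.float32); print(n,cv2.minAreaRect(P))
d=load('wrist0'); im=cv2.cvtColor(d['color'],cv2.COLOR_BGR2HSV)
s=(im[...,1]<25)&(im[...,2]>200)
L=[];R=[]
for y in list(range(180,235))+list(range(312,328)):
    xs=np.nonzero(s[y,260:372])[0]+260; 
    if y<235: L.append((xs.min()-.5,y))
    R.append((xs.max()+.5,y))
T=[(x,np.nonzero(s[150:200,x])[0].min()+149.5) for x in range(280,348)]
B=[(x,np.nonzero(s[300:350,x])[0].max()+300.5) for x in range(292,352)]
for n,q in zip('LRTB',(L,R,T,B)):
    P=at(d,q,4).astype(np.float32); vx,vy,x,y=cv2.fitLine(P,cv2.DIST_HUBER,0,.01,.01).ravel(); print(n,x,y,np.degrees(np.arctan2(vy,vx)))
```

```text
[ 394.76126647 -328.49055778  118.71291132] [ 0.6056312  -0.26689734 -2.89094725] 55.295539668571635
[332 265] [ 21  33 201]
scene ((643.5722045898438, -50.733131408691406), (67.82699584960938, 159.42877197265625), 2.5187578201293945)
[346 247] [91 92 58]
side ((665.4554443359375, -109.37451934814453), (102.750244140625, 52.303707122802734), 49.20221710205078)
L 605.92474 -1.8768724 -87.65557
R 678.1659 -38.78352 -87.60725
T 635.7912 31.602625 2.1186666
B 647.9659 -130.47198 2.402541
```

Call:
{"method": "carry_out", "body": {
  "moves": [
    {"tz": 0.0, "tx": 0.0406, "ty": 0.093, "twist": 0.0, "fingers": 0.0},
    {"tz": 0.0, "tx": 0.0626, "ty": 0.142, "twist": 0.0, "fingers": 0.0},
    {"tz": 0.0, "tx": 0.0626, "ty": 0.142, "twist": 0.0, "fingers": 0.0},
    {"tz": 0.0, "tx": 0.0626, "ty": 0.142, "twist": 0.0, "fingers": 0.0},
    {"tz": 0.0, "tx": 0.0626, "ty": 0.142, "twist": 0.0, "fingers": 0.0},
    {"tz": 0.0, "tx": 0.0626, "ty": 0.142, "twist": 0.0, "fingers": 0.0},
    {"tz": 0.0, "tx": 0.0626, "ty": 0.142, "twist": 0.0, "fingers": 0.0},
    {"tz": 0.0, "tx": 0.0626, "ty": 0.142, "twist": 0.0, "fingers": 0.0},
    {"tz": 0.0, "tx": 0.022, "ty": 0.049, "twist": 0.0, "fingers": 0.0},
    {"tz": 0.0, "tx": 0.0, "ty": 0.0, "twist": 0.041, "fingers": 0.0},
    {"tz": 0.0, "tx": 0.0, "ty": 0.0, "twist": 0.041, "fingers": 0.0},
    {"tz": 0.0, "tx": 0.0, "ty": 0.0, "twist": 0.04, "fingers": 0.0}
  ]
}}

```text
clock: 12.75
eef_pos: [639.9, -50.9, 113.5]
tool_rot: [-3.137, 0.001, 1.607]
force: [0.6, -0.2, -2.1]
width: 54.7
gripper_force: 64.8
```

Call:
{"method": "carry_out", "body": {
  "moves": [
    {"tz": 0.1, "tx": 0.0, "ty": 0.0, "twist": 0.0, "fingers": 0.0},
    {"tz": 0.08, "tx": 0.0, "ty": 0.0, "twist": 0.0, "fingers": 0.0},
    {"tz": 0.0, "tx": 0.0, "ty": 0.0, "twist": 0.0, "fingers": 0.0},
    {"tz": 0.0, "tx": 0.0, "ty": 0.0, "twist": 0.0, "fingers": 0.0}
  ]
}}

```text
clock: 13.25
eef_pos: [641.5, -50.4, 61.3]
tool_rot: [-3.141, 0.0, 1.611]
force: [0.4, 0.1, -2.4]
width: 55.1
gripper_force: 64.7
```

Run:
```python
from lo import *
d=snap('wrist','w6'); s=ctrl.read_state(); print(s['eef_pos'],s['force'],s['tool_rot'],s['width'])
go(643.4,-51.5,31.5,92.35)
```

```text
[642.13580132 -50.27925772  62.0088679 ] [-0.30495561 -0.17640618 -3.16945294] [3.14064590e+00 2.50234534e-04 1.61123517e+00] 55.52416439639138
yaw 92.32 total tx -0.0042 ty 0.0040 tz 0.1017 twist -0.0002 mm [  1.3  -1.2 -30.5] dyaw 0.03
```

View pics/w6.png

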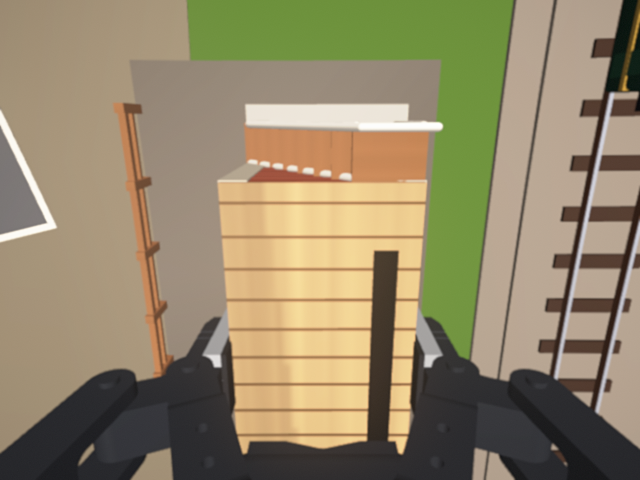

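The held lower's +y deck edge runs (219,181) to (427,181). The slab's far edge runs (246,104) to (408,104). I'll check the offsets numerically.

Run:
```python
from h import *
d=load('w6')
P=at(d,[(219,181),(427,181)],85.3); Q=at(d,[(245.5,104),(408.5,104)],4)
print(P.round(1),P.mean(0),Q.round(1),Q.mean(0))
r=np.radians(2.33); v=np.array([-np.sin(r),np.cos(r)])
print('block ctr',P.mean(0)-58*v,'slab ctr (x from edge mid, y)',Q.mean(0)-82*v)
```

```text
[[611.4   8.7]
 [666.4  10.8]] [638.93778385   9.7600735 ] [[604.2  30.4]
 [675.8  33.2]] [639.99661272  31.77312901]
block ctr [641.29577176 -48.19197472] slab ctr (x from edge mid, y) [643.33031977 -50.1590771 ]
```

Call:
{"method": "carry_out", "body": {
  "moves": [
    {"tz": 0.06, "tx": -0.006, "ty": 0.0055, "twist": 0.0, "fingers": 0.0},
    {"tz": 0.035, "tx": 0.0, "ty": 0.0, "twist": 0.0, "fingers": 0.0},
    {"tz": 0.0, "tx": 0.0, "ty": 0.0, "twist": 0.0, "fingers": 0.0},
    {"tz": 0.0, "tx": 0.0, "ty": 0.0, "twist": 0.0, "fingers": 0.0}
  ]
}}

```text
clock: 13.8
eef_pos: [643.2, -51.5, 32.7]
tool_rot: [-3.141, -0.0, 1.612]
force: [1.3, -0.3, -2.6]
width: 55.1
gripper_force: 64.9
```

Call:
{"method": "carry_out", "body": {
  "moves": [
    {"tz": 0.002, "tx": 0.0, "ty": 0.0, "twist": 0.0, "fingers": 0.0},
    {"tz": 0.002, "tx": 0.0, "ty": 0.0, "twist": 0.0, "fingers": 0.0},
    {"tz": 0.002, "tx": 0.0, "ty": 0.0, "twist": 0.0, "fingers": 0.0},
    {"tz": 0.0, "tx": 0.0, "ty": 0.0, "twist": 0.0, "fingers": 0.0}
  ]
}}

```text
clock: 14.3
eef_pos: [643.4, -51.7, 31.1]
tool_rot: [-3.142, -0.0, 1.612]
force: [-0.3, -0.1, -3.2]
width: 55.4
gripper_force: 64.9
```

Call:
{"method": "carry_out", "body": {
  "moves": [
    {"tz": 0.002, "tx": 0.0, "ty": 0.0, "twist": 0.0, "fingers": 0.0},
    {"tz": 0.001, "tx": 0.0, "ty": 0.0, "twist": 0.0, "fingers": 0.0},
    {"tz": 0.0, "tx": 0.0, "ty": 0.0, "twist": 0.0, "fingers": 0.0}
  ]
}}

```text
clock: 14.68
eef_pos: [643.5, -51.6, 30.8]
tool_rot: [3.141, 0.0, 1.612]
force: [-2.5, 0.1, 4.6]
width: 55.1
gripper_force: 65.6
```

Call:
{"method": "carry_out", "body": {
  "moves": [
    {"tz": 0.001, "tx": 0.0, "ty": 0.0, "twist": 0.0, "fingers": 1.0},
    {"tz": 0.0, "tx": 0.0, "ty": 0.0, "twist": 0.0, "fingers": 1.0},
    {"tz": 0.0, "tx": 0.0, "ty": 0.0, "twist": 0.0, "fingers": 1.0},
    {"tz": 0.0, "tx": 0.0, "ty": 0.0, "twist": 0.0, "fingers": 1.0},
    {"tz": -0.05, "tx": 0.0, "ty": 0.0, "twist": 0.0, "fingers": 1.0},
    {"tz": -0.15, "tx": 0.0, "ty": 0.0, "twist": 0.0, "fingers": 1.0},
    {"tz": -0.2, "tx": 0.0, "ty": 0.0, "twist": 0.0, "fingers": 1.0},
    {"tz": -0.2, "tx": 0.0, "ty": 0.0, "twist": 0.0, "fingers": 1.0},
    {"tz": -0.1, "tx": 0.0, "ty": 0.0, "twist": 0.0, "fingers": 1.0},
    {"tz": 0.0, "tx": 0.0, "ty": 0.0, "twist": 0.0, "fingers": 1.0},
    {"tz": 0.0, "tx": 0.0, "ty": 0.0, "twist": 0.0, "fingers": 1.0}
  ]
}}

```text
clock: 16.05
eef_pos: [642.8, -51.7, 239.8]
tool_rot: [-3.141, -0.0, 1.612]
force: [-0.3, -0.1, -0.3]
width: 85.2
gripper_force: 0.0
```

Run:
```python
from lo import *
d=snap('wrist','w7'); s=ctrl.read_state(); print(s['eef_pos'],s['tool_rot'])
go(421,310,220,150)
a=d['color'][150:360,220:500]; cv2.imwrite('pics/w7c.png',cv2.resize(a,(800,600),interpolation=cv2.INTER_CUBIC))
```

```text
[642.48365454 -51.67388445 238.99243508] [-3.13944410e+00 -1.71274156e-04  1.61164837e+00]
yaw 92.34 total tx 1.2347 ty -0.6884 tz 0.0633 twist -0.3203 mm [-221.5  361.7  -19. ] dyaw 57.66
```

View pics/w7c.png

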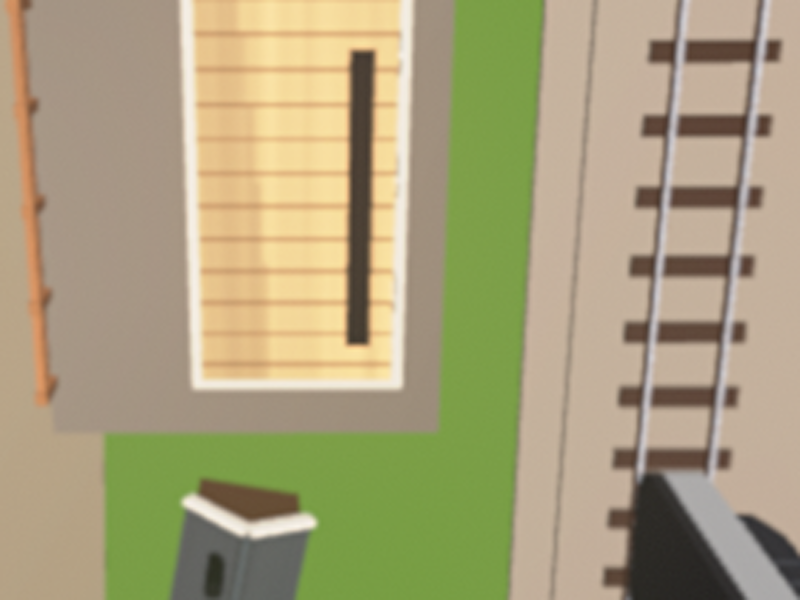

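The lower sits on the slab with a near-even white margin all round (crop corners (192,390), (403,388)). The slot is to the right, towards the track. I'll quantify the centring.

```bash
cat > chk.py <<'E'
from h import *
d=load('w7'); h=cv2.cvtColor(d['color'],cv2.COLOR_BGR2HSV).astype(int); H,S,V=h[...,0],h[...,1],h[...,2]
w=(S<32)&(V>205); k=(H>=13)&(H<26)&(S>70)&(V>195)
def fit(q,z):
    P=at(d,q,z).astype(np.float32); vx,vy,x,y=cv2.fitLine(P,cv2.DIST_HUBER,0,.01,.01).ravel(); return np.array([x,y]),np.degrees(np.arctan2(vy,vx))
r=np.radians(2.33); u=np.array([np.cos(r),np.sin(r)]); v=np.array([-u[1],u[0]])
Y=range(165,270); 
for n,m,z in(('slab',w,4),('deck',k,54)):
    L=[(np.nonzero(m[y,275:375])[0].min()+274.5,y) for y in Y]; R=[(np.nonzero(m[y,275:375])[0].max()+275.5,y) for y in Y]
    B=[(x,np.nonzero(m[200:310,x])[0].max()+200.5) for x in range(296,352)]
    l,al=fit(L,z); rr,ar=fit(R,z); b,ab=fit(B,z); print(n,'u:',(l@u).round(1),(rr@u).round(1),'mid',((l@u+rr@u)/2).round(2),'w',((rr-l)@u).round(1),'bot v',(b@v).round(1),'angs',np.round([al,ar,ab],2))
T=[(x,np.nonzero(k[60:200,x])[0].min()+59.5) for x in range(300,340)]; t,a=fit(T,54); print('deck top v (steps?)',t@v,a)
E
python3 chk.py
```

```text
slab u: 605.3 676.4 mid 640.87 w 71.1 bot v -157.6 angs [-87.59 -87.54   2.29]
deck u: 613.0 668.1 mid 640.57 w 55.1 bot v -133.2 angs [-87.53 -87.73   3.76]
deck top v (steps?) -4.948469450744087 2.2086747
```

Call:
{"method": "carry_out", "body": {
  "moves": [
    {"tz": 0.0, "tx": 0.137, "ty": -0.076, "twist": 0.0, "fingers": 1.0},
    {"tz": 0.0, "tx": 0.137, "ty": -0.076, "twist": 0.0, "fingers": 1.0},
    {"tz": 0.0, "tx": 0.137, "ty": -0.076, "twist": 0.0, "fingers": 1.0},
    {"tz": 0.0, "tx": 0.137, "ty": -0.076, "twist": 0.0, "fingers": 1.0},
    {"tz": 0.0, "tx": 0.137, "ty": -0.076, "twist": 0.0, "fingers": 1.0},
    {"tz": 0.0, "tx": 0.137, "ty": -0.076, "twist": 0.0, "fingers": 1.0},
    {"tz": 0.0, "tx": 0.137, "ty": -0.076, "twist": 0.0, "fingers": 1.0},
    {"tz": 0.0, "tx": 0.137, "ty": -0.076, "twist": 0.0, "fingers": 1.0},
    {"tz": 0.0, "tx": 0.139, "ty": -0.08, "twist": 0.0, "fingers": 1.0},
    {"tz": 0.0, "tx": 0.0, "ty": 0.0, "twist": -0.046, "fingers": 1.0},
    {"tz": 0.0, "tx": 0.0, "ty": 0.0, "twist": -0.046, "fingers": 1.0},
    {"tz": 0.0, "tx": 0.0, "ty": 0.0, "twist": -0.046, "fingers": 1.0}
  ]
}}

```text
clock: 17.6
eef_pos: [421.2, 309.7, 238.6]
tool_rot: [-3.139, 0.0, 2.051]
force: [0.1, -0.9, 0.4]
width: 85.6
gripper_force: 0.0
```

Call:
{"method": "carry_out", "body": {
  "moves": [
    {"tz": 0.0, "tx": 0.0, "ty": 0.0, "twist": -0.046, "fingers": 1.0},
    {"tz": 0.0, "tx": 0.0, "ty": 0.0, "twist": -0.046, "fingers": 1.0},
    {"tz": 0.0, "tx": 0.0, "ty": 0.0, "twist": -0.046, "fingers": 1.0},
    {"tz": 0.0, "tx": 0.0, "ty": 0.0, "twist": -0.044, "fingers": 1.0},
    {"tz": 0.0, "tx": 0.0, "ty": 0.0, "twist": 0.0, "fingers": 1.0},
    {"tz": 0.0, "tx": 0.0, "ty": 0.0, "twist": 0.0, "fingers": 1.0}
  ]
}}

```text
clock: 18.35
eef_pos: [421.8, 309.7, 239.3]
tool_rot: [-3.14, -0.001, 2.615]
force: [0.1, 0.3, 1.0]
width: 85.3
gripper_force: 0.0
```

Run:
```python
from lo import *
d=snap('wrist','w8'); s=ctrl.read_state(); print(s['eef_pos'],s['tool_rot'],s['qpos'].round(2))
```

```text
[421.90106639 309.874252   239.46987048] [-3.14073088e+00 -3.68533191e-04  2.61507336e+00] [-0.39  0.48 -0.43  1.86  0.26  0.86  0.1 ]
```

View pics/w8.png

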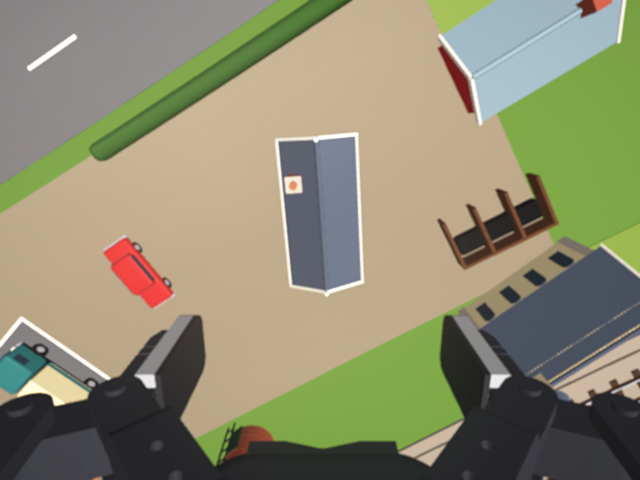

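The upper's gutter corners are at (276,139), (357,134), (363,283) and (291,287). The chimney is at (293,185), on the left (rear) near the +tool-x end, which confirms yaw ≈ 60°.

Run:
```python
from h import *
d=load('w8'); h=cv2.cvtColor(d['color'],cv2.COLOR_BGR2HSV).astype(int); H,S,V=h[...,0],h[...,1],h[...,2]
w=(S<25)&(V>200)
def fit(q,z=42):
    P=at(d,q,z).astype(np.float32); vx,vy,x,y=cv2.fitLine(P,cv2.DIST_HUBER,0,.01,.01).ravel(); return np.array([x,y]),np.degrees(np.arctan2(vy,vx))
L=[];R=[]
for y in range(150,275):
    xs=np.nonzero(w[y,265:375])[0]+265; L.append((xs.min()-.5,y)); R.append((xs.max()+.5,y))
l,al=fit(L);r,ar=fit(R); print(al,ar)
P=at(d,[(276,139),(357,134),(363,283),(291,287)],44); print(P.round(1),P.mean(0),np.linalg.norm(P-np.roll(P,-1,0),axis=1).round(1))
t=np.radians((al+ar)/2%180); u=np.array([np.sin(t),-np.cos(t)]); v=np.array([np.cos(t),np.sin(t)])
print('width',(r-l)@u,'mid u',(l+r)@u/2,'long mid', P.mean(0)@v, 'yaw',np.degrees(t)); c=(l+r)@u/2*u+P.mean(0)@v*v; print('ctr',c)
print('chimney',at(d,[(293,185)],78),'expect',c+30*v-19*u)
go(c[0],c[1],34,np.degrees(t))
```

```text
-26.369696 -26.39193
[[351.  309.6]
 [379.6 366.2]
 [492.1 310.3]
 [463.7 254.1]] [421.59916032 310.03386   ] [ 63.4 125.6  63.  125.7]
width 64.860374 mid u 464.55255 long mid -239.93514558009318 yaw 153.61919
ctr [421.36546916 309.56273214]
chimney [[385.02175052 307.05090723]] expect [386.04728335 305.87143556]
yaw 149.83 total tx 0.0010 ty -0.0018 tz 0.6849 twist -0.0210 mm [  -0.5   -0.3 -205.5] dyaw 3.79
```

Call:
{"method": "carry_out", "body": {
  "moves": [
    {"tz": 0.1, "tx": 0.001, "ty": -0.001, "twist": -0.021, "fingers": 1.0},
    {"tz": 0.16, "tx": 0.0, "ty": 0.0, "twist": 0.0, "fingers": 1.0},
    {"tz": 0.16, "tx": 0.0, "ty": 0.0, "twist": 0.0, "fingers": 1.0},
    {"tz": 0.16, "tx": 0.0, "ty": 0.0, "twist": 0.0, "fingers": 1.0},
    {"tz": 0.085, "tx": 0.0, "ty": 0.0, "twist": 0.0, "fingers": 1.0},
    {"tz": 0.04, "tx": 0.0, "ty": 0.0, "twist": 0.0, "fingers": 1.0},
    {"tz": 0.0, "tx": 0.0, "ty": 0.0, "twist": 0.0, "fingers": 1.0},
    {"tz": 0.0, "tx": 0.0, "ty": 0.0, "twist": 0.0, "fingers": 0.0},
    {"tz": 0.0, "tx": 0.0, "ty": 0.0, "twist": 0.0, "fingers": 0.0},
    {"tz": 0.0, "tx": 0.0, "ty": 0.0, "twist": 0.0, "fingers": 0.0},
    {"tz": 0.0, "tx": 0.0, "ty": 0.0, "twist": 0.0, "fingers": 0.0},
    {"tz": 0.0, "tx": 0.0, "ty": 0.0, "twist": 0.0, "fingers": 0.0}
  ]
}}

```text
clock: 19.9
eef_pos: [422.3, 310.4, 30.0]
tool_rot: [3.14, 0.001, 2.683]
force: [-1.6, -0.7, 5.6]
width: 62.6
gripper_force: 65.5
```

Call:
{"method": "carry_out", "body": {
  "moves": [
    {"tz": -0.003, "tx": 0.0, "ty": 0.0, "twist": 0.0, "fingers": 0.0},
    {"tz": -0.1, "tx": 0.0, "ty": 0.0, "twist": 0.0, "fingers": 0.0},
    {"tz": -0.17, "tx": 0.0, "ty": 0.0, "twist": 0.0, "fingers": 0.0},
    {"tz": -0.17, "tx": 0.0, "ty": 0.0, "twist": 0.0, "fingers": 0.0},
    {"tz": -0.05, "tx": 0.0, "ty": 0.0, "twist": 0.0, "fingers": 0.0},
    {"tz": 0.0, "tx": 0.0, "ty": 0.0, "twist": 0.0, "fingers": 0.0},
    {"tz": 0.0, "tx": 0.0, "ty": 0.0, "twist": 0.0, "fingers": 0.0}
  ]
}}

```text
clock: 20.78
eef_pos: [420.9, 309.0, 174.9]
tool_rot: [-3.139, -0.001, 2.683]
force: [0.1, -0.0, -0.8]
width: 62.5
gripper_force: 66.3
```

Run:
```python
from h import *
d=snap('wrist','w9'); s=ctrl.read_state(); print(s['eef_pos'],s['tool_rot'],s['qpos'].round(2),s['width'],s['force'])
go(643.15,-49.2,200,92.35)
```

```text
[420.84289794 309.11799377 174.68455119] [-3.13864119e+00 -1.35192452e-03  2.68294169e+00] [-0.4   0.57 -0.42  1.93  0.34  0.71  0.08] 62.83367058705015 [ 0.09118057  0.11861134 -1.25809065]
yaw 153.72 total tx -1.1932 ty -0.7429 tz -0.0844 twist 0.3410 mm [ 222.3 -358.3   25.3] dyaw -61.37
```

View pics/w9.png

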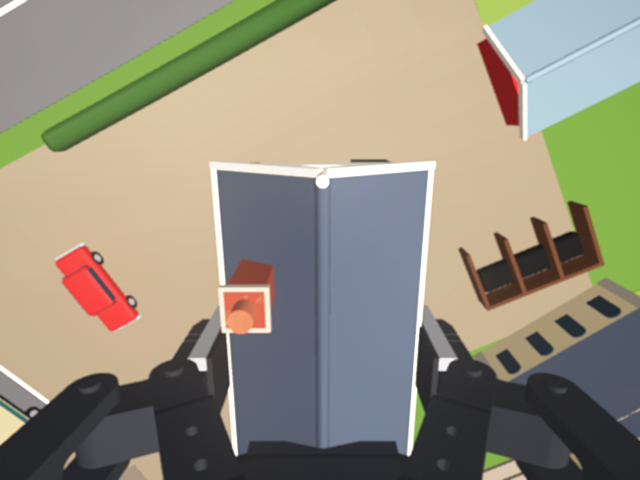

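The upper is held square: gutter corners (211,164) and (435,163), chimney on the left (rear). I'm carrying it over to the slab.

Call:
{"method": "carry_out", "body": {
  "moves": [
    {"tz": -0.05, "tx": -0.06, "ty": -0.037, "twist": 0.0, "fingers": 0.0},
    {"tz": 0.0, "tx": -0.119, "ty": -0.074, "twist": 0.0, "fingers": 0.0},
    {"tz": 0.0, "tx": -0.119, "ty": -0.074, "twist": 0.0, "fingers": 0.0},
    {"tz": 0.0, "tx": -0.119, "ty": -0.074, "twist": 0.0, "fingers": 0.0},
    {"tz": 0.0, "tx": -0.119, "ty": -0.074, "twist": 0.0, "fingers": 0.0},
    {"tz": 0.0, "tx": -0.119, "ty": -0.074, "twist": 0.0, "fingers": 0.0},
    {"tz": 0.0, "tx": -0.119, "ty": -0.074, "twist": 0.0, "fingers": 0.0},
    {"tz": 0.0, "tx": -0.119, "ty": -0.074, "twist": 0.0, "fingers": 0.0},
    {"tz": 0.0, "tx": -0.119, "ty": -0.074, "twist": 0.0, "fingers": 0.0},
    {"tz": 0.0, "tx": -0.119, "ty": -0.074, "twist": 0.0, "fingers": 0.0},
    {"tz": 0.0, "tx": -0.064, "ty": -0.04, "twist": 0.0, "fingers": 0.0}
  ]
}}

```text
clock: 22.2
eef_pos: [644.4, -51.7, 188.8]
tool_rot: [-3.139, -0.002, 2.68]
force: [0.6, 0.6, -1.9]
width: 62.6
gripper_force: 66.3
```

Call:
{"method": "carry_out", "body": {
  "moves": [
    {"tz": 0.0, "tx": 0.0, "ty": 0.0, "twist": 0.043, "fingers": 0.0},
    {"tz": 0.0, "tx": 0.0, "ty": 0.0, "twist": 0.043, "fingers": 0.0},
    {"tz": 0.0, "tx": 0.0, "ty": 0.0, "twist": 0.043, "fingers": 0.0},
    {"tz": 0.0, "tx": 0.0, "ty": 0.0, "twist": 0.043, "fingers": 0.0},
    {"tz": 0.0, "tx": 0.0, "ty": 0.0, "twist": 0.043, "fingers": 0.0},
    {"tz": 0.0, "tx": 0.0, "ty": 0.0, "twist": 0.043, "fingers": 0.0},
    {"tz": 0.0, "tx": 0.0, "ty": 0.0, "twist": 0.043, "fingers": 0.0},
    {"tz": 0.0, "tx": 0.0, "ty": 0.0, "twist": 0.04, "fingers": 0.0},
    {"tz": 0.0, "tx": 0.0, "ty": 0.0, "twist": 0.0, "fingers": 0.0},
    {"tz": 0.0, "tx": 0.0, "ty": 0.0, "twist": 0.0, "fingers": 0.0}
  ]
}}

```text
clock: 23.45
eef_pos: [643.9, -48.4, 190.2]
tool_rot: [-3.14, -0.0, 1.614]
force: [-0.3, 0.9, -1.3]
width: 62.7
gripper_force: 66.3
```

Run:
```python
from h import *
s=ctrl.read_state(); print(s['eef_pos'],s['tool_rot'],s['width'],s['force'],s['qpos'].round(2))
go(643.15,-49.7,84.5,92.35)
# hold check from w9: +y gutter edge in tool frame
d=load('w9'); P=at(d,[(211,164),(435,163)],44+174.7-30); t=np.radians(153.72); e=np.array([420.84,309.12])
v=np.array([np.cos(t),np.sin(t)]);u=np.array([np.sin(t),-np.cos(t)]); print('edge tool x',(P-e)@v,'-62; tool y',(P-e)@u)
```

```text
[643.9466299  -48.41142593 190.20583526] [-3.13979176e+00 -1.00542497e-04  1.61402425e+00] 62.70465628685336 [-0.25525841  0.92060211 -1.33345605] [ 0.12  0.68 -0.15  1.58  0.12  0.89 -0.03]
yaw 92.48 total tx -0.0042 ty -0.0028 tz 0.3524 twist 0.0007 mm [  -0.8   -1.3 -105.7] dyaw -0.13
edge tool x [63.42936528 63.65421382] -62; tool y [-31.40423755  32.67276854]
```

Call:
{"method": "carry_out", "body": {
  "moves": [
    {"tz": 0.08, "tx": -0.006, "ty": -0.0035, "twist": 0.0007, "fingers": 0.0},
    {"tz": 0.12, "tx": 0.0, "ty": 0.0, "twist": 0.0, "fingers": 0.0},
    {"tz": 0.08, "tx": 0.0, "ty": 0.0, "twist": 0.0, "fingers": 0.0},
    {"tz": 0.037, "tx": 0.0, "ty": 0.0, "twist": 0.0, "fingers": 0.0},
    {"tz": 0.0, "tx": 0.0, "ty": 0.0, "twist": 0.0, "fingers": 0.0},
    {"tz": 0.0, "tx": 0.0, "ty": 0.0, "twist": 0.0, "fingers": 0.0},
    {"tz": 0.0, "tx": 0.0, "ty": 0.0, "twist": 0.0, "fingers": 0.0}
  ]
}}

```text
clock: 24.32
eef_pos: [644.2, -50.5, 97.4]
tool_rot: [3.139, 0.0, 1.61]
force: [-0.9, 0.1, -2.0]
width: 62.7
gripper_force: 66.3
```

Run:
```python
from h import *
s=ctrl.read_state(); print(s['eef_pos'],s['force']); go(642.9,-50.2,84.5,92.35)
d=snap('wrist','w10')
```

```text
[644.24114435 -50.49851127  97.38088976] [-0.85290462  0.08864117 -2.03010455]
yaw 92.22 total tx 0.0012 ty -0.0044 tz 0.0429 twist -0.0007 mm [ -1.3   0.3 -12.9] dyaw 0.13
```

View pics/w10.png

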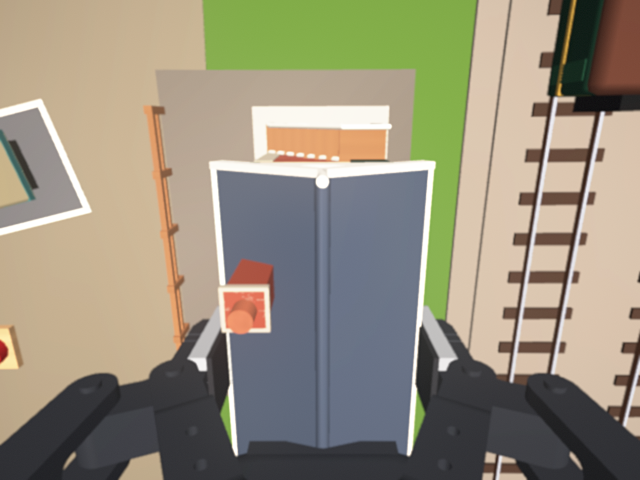

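The upper is above the lower, its ridge parallel to the slab and chimney on the rear side. I'm trimming 1 mm and lowering it.

Call:
{"method": "carry_out", "body": {
  "moves": [
    {"tz": 0.02, "tx": 0.001, "ty": -0.004, "twist": 0.0, "fingers": 0.0},
    {"tz": 0.013, "tx": 0.0, "ty": 0.0, "twist": 0.0, "fingers": 0.0},
    {"tz": 0.0, "tx": 0.0, "ty": 0.0, "twist": 0.0, "fingers": 0.0},
    {"tz": 0.0, "tx": 0.0, "ty": 0.0, "twist": 0.0, "fingers": 0.0},
    {"tz": 0.0, "tx": 0.0, "ty": 0.0, "twist": 0.0, "fingers": 0.0}
  ]
}}

```text
clock: 25.0
eef_pos: [642.4, -50.2, 86.4]
tool_rot: [3.141, -0.0, 1.609]
force: [-0.3, 0.3, -0.9]
width: 62.4
gripper_force: 66.3
```

Call:
{"method": "carry_out", "body": {
  "moves": [
    {"tz": 0.002, "tx": 0.0, "ty": 0.0015, "twist": -0.0009, "fingers": 0.0},
    {"tz": 0.002, "tx": 0.0, "ty": 0.0, "twist": 0.0, "fingers": 0.0},
    {"tz": 0.002, "tx": 0.0, "ty": 0.0, "twist": 0.0, "fingers": 0.0},
    {"tz": 0.0, "tx": 0.0, "ty": 0.0, "twist": 0.0, "fingers": 0.0}
  ]
}}

```text
clock: 25.5
eef_pos: [642.6, -50.2, 84.4]
tool_rot: [-3.141, -0.0, 1.612]
force: [-0.0, 0.1, -2.2]
width: 62.5
gripper_force: 66.3
```

Call:
{"method": "carry_out", "body": {
  "moves": [
    {"tz": 0.002, "tx": 0.0, "ty": 0.0, "twist": 0.0, "fingers": 0.0},
    {"tz": 0.001, "tx": 0.0, "ty": 0.0, "twist": 0.0, "fingers": 0.0},
    {"tz": 0.0, "tx": 0.0, "ty": 0.0, "twist": 0.0, "fingers": 0.0}
  ]
}}

```text
clock: 25.88
eef_pos: [642.8, -50.1, 84.1]
tool_rot: [3.141, -0.0, 1.612]
force: [-1.8, 0.1, 5.3]
width: 62.9
gripper_force: 66.8
```

Contact is made. I'm opening the fingers and rising.

Call:
{"method": "carry_out", "body": {
  "moves": [
    {"tz": 0.0, "tx": 0.0, "ty": 0.0, "twist": 0.0, "fingers": 1.0},
    {"tz": 0.0, "tx": 0.0, "ty": 0.0, "twist": 0.0, "fingers": 1.0},
    {"tz": 0.0, "tx": 0.0, "ty": 0.0, "twist": 0.0, "fingers": 1.0},
    {"tz": 0.0, "tx": 0.0, "ty": 0.0, "twist": 0.0, "fingers": 1.0},
    {"tz": -0.03, "tx": 0.0, "ty": 0.0, "twist": 0.0, "fingers": 1.0},
    {"tz": -0.1, "tx": 0.0, "ty": 0.0, "twist": 0.0, "fingers": 1.0},
    {"tz": -0.18, "tx": 0.0, "ty": 0.0, "twist": 0.0, "fingers": 1.0},
    {"tz": -0.18, "tx": 0.0, "ty": 0.0, "twist": 0.0, "fingers": 1.0},
    {"tz": -0.1, "tx": 0.0, "ty": 0.0, "twist": 0.0, "fingers": 1.0},
    {"tz": 0.0, "tx": 0.0, "ty": 0.0, "twist": 0.0, "fingers": 1.0},
    {"tz": 0.0, "tx": 0.0, "ty": 0.0, "twist": 0.0, "fingers": 1.0}
  ]
}}

```text
clock: 27.25
eef_pos: [642.0, -50.2, 260.2]
tool_rot: [-3.141, -0.0, 1.612]
force: [-1.1, 0.2, -0.3]
width: 85.5
gripper_force: 0.0
```

Run:
```python
from h import *
s=ctrl.read_state(); print(s['eef_pos'],s['force'])
d=snap('wrist','w11'); g=snap('side','side2'); h=cv2.cvtColor(d['color'],cv2.COLOR_BGR2HSV).astype(int); S,V=h[...,1],h[...,2]
a=cv2.resize(d['color'][60:360,200:440],(400,500),interpolation=cv2.INTER_CUBIC)
b=cv2.resize(g['color'][210:310,250:330+0],(400,500),interpolation=cv2.INTER_CUBIC)
b=cv2.resize(g['color'][200:310,305:393],(400,500),interpolation=cv2.INTER_CUBIC)
cv2.imwrite('pics/fin.png',np.hstack([a,b]))
w=(S<32)&(V>200)
# the gutter: use proj of expected corners for reference
t=np.radians(2.33);u=np.array([np.cos(t),np.sin(t)]);v=np.array([-u[1],u[0]]);c=np.array([643.15,-49.2])
print('expected gutter px',proj(d,[np.r_[c+sx*32*u+sy*62*v,98] for sx,sy in((-1,1),(1,1),(1,-1),(-1,-1))]).round(1).tolist())
```

```text
[642.04100293 -50.17074785 260.19150436] [-1.14354998  0.21762017 -0.2950091 ]
expected gutter px [[278.9, 138.6], [370.0, 138.6], [364.5, 300.0], [283.9, 300.0]]
```

View pics/fin.png

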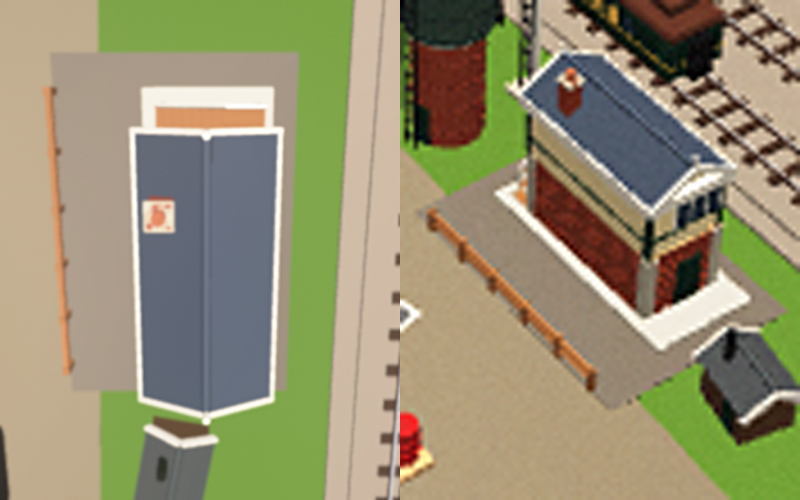

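The signal box is stacked upright and square. The measured gutter corners, (278,137), (370,137), (364,300) and (283,301), match the expected pixels to about 1–2 px. Handing in.

```bash
python3 -c "
from cell import job; print(job.finish_job())"
```

```text
the job is handed in; nothing more can be done
None
```

The lorry is parked in the bay, and the lower and upper storeys are stacked on the slab, centred to about 1 mm with window fronts to the track; handed in at about 27 s, no verdict returned.

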